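Snap the skate tool back into its spring clips

ROBOT

A 6-joint arm with a two-finger parallel gripper is mounted at the origin on the work surface. World frame = base frame: x ahead of the robot, y to its left, z up, the work surface at z = 0. Lengths are in mm, angles in rad, forces in N, time in s.
With the tool pointing down it reaches from about 350 to 975 mm from the base axis. Payload 7.1 kg.
Tool frame: the origin (TCP) lies at the very end of the fingers, on their centre line; the grasp point (between the pads) lies 19 mm behind it; y points along the fingers, x is the direction in which the jaws open and shut, and the axes are right-handed (so a half turn about y gives the same grasp; the last joint's range is limited). The gripper opens to 88 mm and grips with 3 to 60 N. Pads are 20 mm wide; open, the fingers measure 115 mm over their backs; the gripper's body (75 mm by 178 mm) begins 61 mm behind the grasp point.
Start: joints at [-1.202, 0.423, 1.63, -0, 1.089, -0.019], TCP at [236.361, -578.566, 222.675] pointing down, gripper open.
Joint ranges: [-3, 3], [-0.9, 2.11], [0.09, 2.58], [-1.31, 4.45], [0.11, 2.69], [-2.54, 2.54]. Speed limits (rad/s): [2.39, 2.39, 3.01, 3.14, 3.14, 3.14].

INTERFACE

Orientations are given as a rotation vector (axis times angle).
In Python, from workcell import get_obs, get_image, camera_model, close_job, silhouettes, tip_of gives the robot as it stands. The module is installed in compiled form; this text tells all that it offers.
- The arm moves only by the tool arm_command, never from a script. Its argument "targets" is a list of rows, each a list of 4 numbers: the shift along the tool's x, y, z in mm, then the turn about the tool's y in rad. A call has 1 to 20 rows; each row shifts and turns the commanded pose from where the row before left it, along the tool's axes as they then stand; what a row does not reach is not made up. A row lasts 1/12 s, in which the tool goes at most 41.7 mm and 7.16 degrees, less where a joint would pass 70% of its speed; a pose out of reach is approached as far as the arm can. A call is refused whole if a number of a shift passes 41.7 or a number of a turn 0.125, either way. A call with a gripper value outside its range is refused whole. "gripper" is the opening in per cent of the stroke, from 0 (shut) to 100 (fully open), set as the call begins (left out, the last holds). The fingers move at their own pace and stop on an object; the grip force is fixed at half the most. Time passes only in rows, so rows that do not move let the fingers close. It gives the time, the measured TCP pose, the force and the opening at its end, in the units of the state.
- get_obs(): the state, without advancing time (a new reading comes with each control period).
- get_image(name): name is "side" or "top" or "wrist"; returns the picture (480x640x3 uint8, blue, green, red); there is no depth.
- camera_model(name): a dict with "mtx" (3x3 intrinsics, pixels), "position" and "orientation" of the camera in the world. Camera axes: x right, y up, looking along -z (the intrinsics and any distortion apply to the point x, -y, -z); pixel columns grow to the right and rows downward; lengths in mm; the calibration is good to about 2 mm. The wrist camera is an equidistant fisheye: a pixel r from the principal point sees the ray r / f radians off the axis. A picture is of the moment at which its call begins: read the wrist's pose just before it. camera_model takes no time and is no camera call; for the wrist camera it gives the pose at the moment of the call.
- close_job(): hands the job in, once; it reports no verdict.
Trained networks look in the newest picture that a camera, given by its name, has taken for a name from the list of things; names that differ only in an ending like _2 or _b are one class to them, and where a whole thing is asked for, a point or a joint stands for the part that bears it (a point fixed in the world has none). Each returns a list of dicts, best first, with "conf" (0 to 1); they miss things now and then, are a little off and sometimes report something else, mostly with a low value. They report only what shows in the picture. A call takes as long as a camera call.
- silhouettes(camera, thing): "pixels" (480x640 bool, what is visible of it) and "at" ([column, row] in pixels, amid what is visible of it).
- tip_of(camera, thing): "at" ([column, row] in pixels: a listed point, or the origin of a listed thing).
The state is a dict: "t": time; "qpos": joint angles; "qvel": joint speeds; "joint_torque": joint torques, N m; "ee_pos": TCP position; "orientation": TCP orientation; "ft_force": force on the tool from outside, world axes, zero at the start; "moment": the same for the moment, N m; "width": finger opening in mm.
Only numpy, scipy, OpenCV 4.12 (cv2) and the standard library are available. Lean on these libraries where they do the work, as an engineer would, in place of code of your own. Each camera call takes 0.05 s, during which the arm holds its last target. There are 200 camera calls.

TASK

Put the black skate tool away in the two spring clips of the blue tool rack, its T-handle over the T painted on the board: lay the shaft across both clip mouths and press it in, square to the board, until each clip snaps round it and the shaft sits fully home in both. The board's slope gets re-set, so feel your way. Once a clip has snapped, stop pushing; do not lean on the rack. Let go, and leave the jar, the two wheels and the clamped truck hanger where they stand.

Things in the scene. Friction and masses are not known exactly. Their poses are not given: they have to be found in the camera images.
- tool_mid (a point): Black T-shaped skate tool, loose, 0.19 kg, 181 mm long, lying flat. Point on the axis of its round shaft, half-way along the bare part, its balance point, 10 mm above the bench at the start. x: along the shaft away from the T-handle; y: along the crossbar; z: up as it lies. Shaft 16 mm diameter, bare from x = -68 to +68 mm; then a steel socket, 20 mm diameter, to x = +93 mm.
- tool_handle (a point): Centre of the tool's T-handle crossbar (20 x 96 x 20 mm, the 96 mm along the tool's y), 78 mm from tool_mid along the tool's -x. A fingertip does not fit between a clip's jaws: press on the shaft beside a clip, e.g. 28 mm from tool_mid. Pressed there, the nearer clip snaps first and the tool tips up to 7 degrees until the other is pressed in too.
- rack: Fixed tool rack: base plate and, hinged to its front edge, a blue board 150 mm long up the slope, 236 mm wide (along y), its face painted with a white T and carrying two spring clips. Origin: on the bench under it, 85 mm behind the hinge line; z up, y along the hinge and the stored shaft, +x towards the board's raised edge. The slope, 5 to 26 degrees, differs each time and is NOT measured: find it by touch or sight.
- rack_hinge (a point): Middle of the board's lower edge, on the hinge line, in the plane of the board's face, 22 mm above the bench; axes as the rack. Measured from here up the slope, the clips' mid line lies at 88 mm, at y = +50 and -50 mm; each is 14 mm wide along y, and the board between and above them is bare. The tightened hinge does not yield to the pushes needed. Side plates stand at y = +-122 mm, to 80 mm above the bench.
- hinge_left (a point): Left end (+y) of the hinge line, 118 mm from its middle; the painted crossbar is on this side. Stored, the tool's shaft runs parallel to the hinge, its axis 28 mm off the board's face above the clips' mid line, tool_mid midway between the clips, the handle at +y, its crossbar along the slope, tool z away from the face.
- hinge_right (a point): Right end (-y) of the hinge line. Each clip has two sprung steel jaws, flared to a mouth 34 mm wide, 46 mm off the face, over a hard seat 20 mm off the face. A shaft laid in the mouths rests with its axis 40 mm off the face. From there a clip resists up to a peak of 5 to 15 N about 3 mm in, gives way over the next 3 mm and pulls the shaft to its seat.
- jar: Bystander: glass jar with steel bearings, 72 mm in diameter, 92 mm tall, origin under its centre.
- wheel_a: Bystander: cream urethane wheel lying on its side, 53 mm in diameter, 32 mm tall, origin under its centre.
- wheel_b: Bystander: orange urethane wheel lying on its side, 53 mm in diameter, 32 mm tall, origin under its centre.
- hanger: Bystander: bare aluminium truck hanger 200 mm long (along its y), with a small spring clamp biting it that sticks up 95 mm towards its +x; origin under the barrel's centre.

How it is judged (in metres and radians):
At the end, for the whole second after the job is handed in: Tool at rest, fully home in both clips (within about 2 mm), its shaft parallel to the hinge within 2 degrees and its middle within 10 mm of midway between the clips, T-handle at the painted T and roughly flat; jar, wheels, hanger within 30 mm of their places, jar upright (distance between tool_mid and rack_hinge between 0.0905 and 0.0933 m and x of tool_mid in the frame of rack between -0.03 and 0.008 m and y of tool_mid in the frame of rack between -0.01 and 0.01 m and y of tool_handle in the frame of rack between 0.066 and 0.09 m and height (world z) of tool_mid above 0.05 m and angle between the x axis of tool_mid and the y axis of rack, either way round below 0.035 rad and angle between the z axis of tool_mid and the z axis of rack, either way round below 1 rad and linear speed of tool below 0.01 m/s and distance of each of jar, wheel_a, wheel_b, hanger from where it was at the start of the episode below 0.03 m and angle between jar's own z axis and vertical below 0.2 rad); the robot touches nothing.
It fails at once if a bystander is pushed more than 30 mm out of its place or the jar is tipped over (distance of any of jar, wheel_a, wheel_b, hanger from where it was at the start of the episode above 0.03 m or angle between jar's own z axis and vertical above 0.5 rad).
It fails at once if leaning on the rack: the tool presses on it with more than 105 N in all, the clips' own squeeze of about 55 N included (contact force between tool and rack above 105 N).
It also fails if it takes over 69 s, if anything falls off the work surface, if the arm or the gripper's body presses on something with over 40 N, if the wrist force passes 120 N, or if a joint passes its speed limit or range.

## Working session

There is one attempt and no reset: what is moved stays moved. The work goes in short steps, Python scripts to look and compute and a tool call to move; the robot and the scene stay as the last step left them, time stands still between calls to the robot, and variables do not carry over. Pictures are saved under pics/ and viewed, about 8 in all and at most 12, crops included, and the job is handed in when it is done.

Besides the shell and the picture viewer there is one more tool, called after "Request:" by a JSON object that holds its "method" and its "body", one argument or row to a line. arm_command: Moves the arm, as the interface text tells. Its arguments: {"type":"object","properties":{"targets":{"type":"array","items":{"type":"array","items":{"type":"number"}}},"gripper":{"type":"number"}},"required":["targets"]}

```bash
mkdir -p pics; cat > h.py <<'E'
import numpy as np, cv2
from scipy.spatial.transform import Rotation as R
from workcell import *
def ray(cam,px,m=None):
    m=m or camera_model(cam); K=np.array(m["mtx"]); o=np.array(m["orientation"],float)
    Rm=R.from_rotvec(o).as_matrix() if o.size==3 else (o.reshape(3,3) if o.size==9 else R.from_quat(o).as_matrix())
    u=(px[0]-K[0,2])/K[0,0]; v=(px[1]-K[1,2])/K[1,1]
    if cam=="wrist":
        r=np.hypot(u,v); s=np.sin(r)/r if r>1e-9 else 1; d=np.array([u*s,-v*s,-np.cos(r)])
    else: d=np.array([u,-v,-1.])
    d=Rm@d; return np.array(m["position"],float),d/np.linalg.norm(d)
def atz(cam,px,z,m=None):
    p,d=ray(cam,px,m); return p+d*(z-p[2])/d[2]
def tri(c1,p1,c2,p2):
    a,d=ray(c1,p1);b,e=ray(c2,p2); s=np.linalg.lstsq(np.c_[d,-e],b-a,rcond=None)[0]
    x,y=a+s[0]*d,b+s[1]*e; return (x+y)/2,np.linalg.norm(x-y)
E
cat > look.py <<'E'
from h import *
np.set_printoptions(precision=1,suppress=True)
print(camera_model("top"),camera_model("side"),camera_model("wrist"))
o=get_obs();print(o)
Z={"tool_mid":10,"tool_handle":10,"rack":0,"rack_hinge":22,"hinge_left":22,"hinge_right":22,"jar":0,"wheel_a":0,"wheel_b":0,"hanger":0}
ims={c:get_image(c) for c in("top","side")}
for c in ims: cv2.imwrite(f"pics/{c}0.png",ims[c])
P={}
for n,z in Z.items():
    for c in("top","side"):
        for r in tip_of(c,n)[:2]:
            print(n,c,round(r["conf"],2),np.array(r["at"]),atz(c,r["at"],z)); P.setdefault((n,c),r["at"])
    if (n,"top") in P and (n,"side") in P: print("   tri",*tri("top",P[n,"top"],"side",P[n,"side"]))
E
python3 look.py
```

```text
{'mtx': array([[452.3,   0. , 313.5],
       [  0. , 452.3, 239.3],
       [  0. ,   0. ,   1. ]]), 'position': array([478.4, -27.7, 950.6]), 'orientation': array([ 0.1, -0.1, -1.6])} {'mtx': array([[472.3,   0. , 322.9],
       [  0. , 472.3, 240.5],
       [  0. ,   0. ,   1. ]]), 'position': array([302.9, 591.6, 829. ]), 'orientation': array([ 0.2, -1. , -2.5])} {'mtx': array([[371.6,   0. , 318.6],
       [  0. , 371.6, 238.4],
       [  0. ,   0. ,   1. ]]), 'position': array([ 311. , -548.3,  384.6]), 'orientation': array([-0.3,  0.2, -1.2])}
{'t': 0.0, 'qpos': array([-1.2,  0.4,  1.6,  0. ,  1.1, -0. ]), 'qvel': array([-0., -0., -0.,  0., -0.,  0.]), 'joint_torque': array([ -0. , -54.5, -27.4,   0.1,   0. ,  -0. ]), 'ee_pos': array([ 236.2, -578.1,  221.9]), 'orientation': array([-1.4,  0.9, -0.9]), 'ft_force': array([ 0.5,  0.1, -0. ]), 'moment': array([-0., -0.,  0.]), 'width': 87.55838603826967}
tool_mid top 0.85 [198.1 259.5] [539.6 189.9  10. ]
tool_mid side 0.84 [294.  340.8] [552.2 186.7  10. ]
tool_mid side 0.31 [268.3 321.4] [619.6 170.   10. ]
   tri [544.2 189.7  18
[... 1232 characters left out ...]
.95 [389.7 160.5] [ 756.8 -213.7    0. ]
wheel_a top 0.65 [196.9 166.5] [739.5 201.    0. ]
wheel_a side 0.73 [297.4 190.6] [ 754.1 -213.7    0. ]
wheel_a side 0.7 [209.8 313.9] [741.4 201.7   0. ]
   tri [ 755.7 -214.1   -0.5] 2.59059957668017
wheel_b top 0.95 [389.7 160.5] [ 756.8 -213.7    0. ]
wheel_b top 0.65 [196.9 166.5] [739.5 201.    0. ]
wheel_b side 0.73 [297.4 190.6] [ 754.1 -213.7    0. ]
wheel_b side 0.7 [209.8 313.9] [741.4 201.7   0. ]
   tri [ 755.7 -214.1   -0.5] 2.59059957668017
hanger top 0.56 [284.4 150.2] [777.4  14.3   0. ]
hanger side 0.62 [246.7 244.1] [774.5   3.4   0. ]
hanger side 0.57 [208.7 313.7] [743.7 202.3   0. ]
   tri [770.4  12.8  12.8] 5.8822768230194304
```

View pics/top0.png

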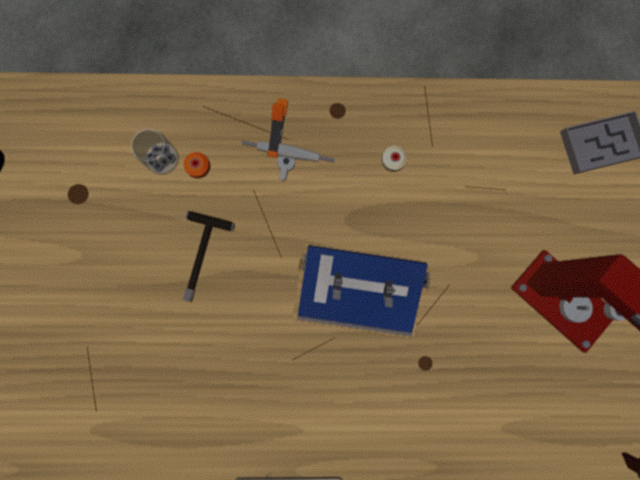

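View pics/side0.png

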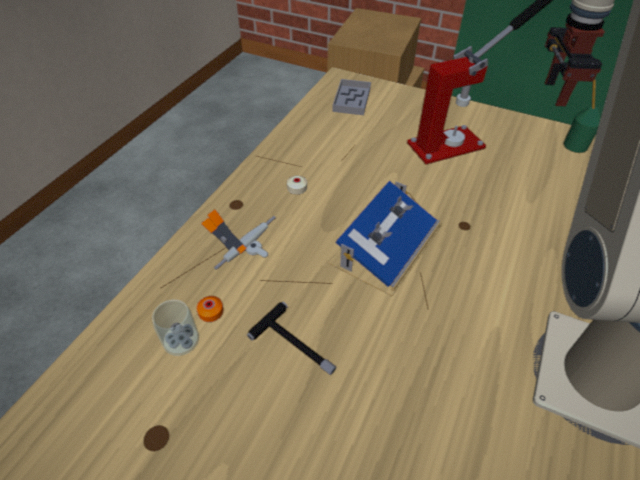

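The top view shows the tool with its handle at (210,221) and its socket end at (188,297). The rack has the painted crossbar on its left, at about (323,280), and the jar, wheels and hanger are behind. Next I'll fit the board's pose and slope from its blue corners in both views, and the tool axis from its silhouette.

```bash
cat > fit.py <<'E'
from h import *
from scipy.optimize import least_squares
np.set_printoptions(precision=2,suppress=True)
def proj(cam,X):
    m=camera_model(cam);K=np.array(m["mtx"]);Rm=R.from_rotvec(m["orientation"]).as_matrix()
    c=(np.asarray(X,float)-m["position"])@Rm; return np.c_[K[0,2]+K[0,0]*c[:,0]/-c[:,2],K[1,2]+K[1,1]*c[:,1]/c[:,2]]
C={}
for cam in("top","side"):
    im=cv2.imread(f"pics/{cam}0.png"); hsv=cv2.cvtColor(im,cv2.COLOR_BGR2HSV)
    m=cv2.inRange(hsv,(105,120,40),(130,255,255)); m=cv2.morphologyEx(m,cv2.MORPH_OPEN,np.ones((3,3)))
    c=max(cv2.findContours(m,0,1)[0],key=cv2.contourArea); h=cv2.convexHull(c)
    q=cv2.approxPolyN(h,4,ensure_convex=True)[0] if hasattr(cv2,"approxPolyN") else cv2.approxPolyDP(h,8,True)[:,0]
    C[cam]=q.reshape(-1,2).astype(float); print(cam,C[cam].tolist())
def corners(p):
    x,y,yaw,t=p; u=np.array([np.cos(yaw)*np.cos(t),np.sin(yaw)*np.cos(t),np.sin(t)]); v=np.array([-np.sin(yaw),np.cos(yaw),0])
    o=np.array([x,y,22]); return np.array([o+s*u+w*v for s,w in((0,118),(0,-118),(150,-118),(150,118))])
def res(p,cams):
    r=[]
    for cam in cams:
        P=proj(cam,corners(p))
        for a in P: d=C[cam]-a; r+=list(d[np.argmin((d**2).sum(1))])
    return np.array(r)
for cams in(("top","side"),("top",),("side",)):
    s=least_squares(res,[408,-127,-.145,.26],args=(cams,),x_scale=[10,10,.1,.1]); print(cams,s.x,np.degrees(s.x[2:]),"res",s.fun)
# tool
for cam in("top","side"):
    get_image(cam); r=silhouettes(cam,"tool_mid")[0]; ys,xs=np.nonzero(r["pixels"]); print(cam,"tool",r["conf"],len(xs))
    W=np.array([atz(cam,p,10)[:2] for p in zip(xs,ys)])
    # shaft pixels: those beyond 20mm from handle
    h=np.array([619,168.]); far=W[np.linalg.norm(W-h,axis=1)>56]
    vx,vy,x0,y0=cv2.fitLine(far.astype(np.float32),cv2.DIST_HUBER,0,.01,.01).ravel(); d=np.array([vx,vy])
    if d[0]>0:d=-d
    c=np.array([x0,y0]); a=(W-c)@d; end=np.percentile(a,99.7); st=np.percentile(a,.3); print(" dir deg",np.degrees(np.arctan2(d[1],d[0])),"len",end-st,"mid from end",c+d*(end-93),"mid from handle",c+d*(st+88))
E
python3 fit.py
```

```text
top [[428.0, 263.0], [411.0, 332.0], [298.0, 315.0], [308.0, 246.0]]
side [[436.0, 220.0], [388.0, 286.0], [335.0, 242.0], [390.0, 180.0]]
('top', 'side') [ 410.07 -131.13   -0.15    0.38] [-8.56 21.61] res [ 1.65  0.25 -0.26 -0.51  0.82 -0.06  0.83  1.6  -2.03  1.11 -1.29  0.52
  1.29 -0.25 -0.65  2.12]
('top',) [ 410.12 -132.97   -0.14    0.41] [-8.16 23.4 ] res [ 0.8  -0.14 -1.21 -0.08 -0.18 -0.33  0.56  0.58]
('side',) [ 410.75 -125.89   -0.15    0.4 ] [-8.75 23.19] res [-0.72 -0.49 -0.54 -0.86  1.33 -0.44  0.03  1.68]
top tool 0.84 1017
 dir deg 165.8204 len 178.15655251533187 mid from end [547.   186.71] mid from handle [544.25 187.41]
side tool 0.83 1133
 dir deg 166.31248 len 183.54998161601605 mid from end [547.95 188.06] mid from handle [550.43 187.45]
```

```bash
cat > go.py <<'E'
from h import *
import sys
np.set_printoptions(precision=3,suppress=True)
# usage: go.py x y z yawdeg(of jaw axis, direct)  -> rows needed from measured pose
o=get_obs(); M=R.from_rotvec(o["orientation"]).as_matrix(); p=np.array(o["ee_pos"],float)
print("t",round(o["t"],2),"p",p,"x",M[:,0],"y",M[:,1],"z",M[:,2],"yaw",np.degrees(np.arctan2(M[1,0],M[0,0])).round(2),"q",np.array(o["qpos"]),"f",np.array(o["ft_force"]),"w",round(o["width"],1))
if len(sys.argv)>3:
    t=np.array([float(a) for a in sys.argv[1:4]]); print("shift in tool axes",M.T@(t-p))
    if len(sys.argv)>4:
        d=np.radians(float(sys.argv[4]))-np.arctan2(M[1,0],M[0,0]); d=(d+np.pi)%(2*np.pi)-np.pi
        print("turn about y",-d,"(or",-d-np.sign(-d)*np.pi,")")
E
python3 go.py 547 187.5 150 76
```

```text
t 1.3 p [ 236.368 -578.563  222.675] x [ 0.378 -0.926  0.   ] y [-0. -0. -1.] z [ 0.926  0.378 -0.   ] yaw -67.78 q [-1.202  0.423  1.63  -0.     1.089 -0.019] f [ 1.171 -0.203  0.226] w 87.6
shift in tool axes [-591.716   72.671  577.25 ]
turn about y -2.5094551492310107 (or 0.6321375043587825 )
```

```bash
python3 - <<'E'
from h import *
np.set_printoptions(precision=0,suppress=True)
for c,ps in {"top":[(545,252),(514,288),(585,351),(528,287),(605,257),(610,300)],"side":[(430,163),(484,147),(408,145),(470,130),(453,65),(485,72),(463,102),(565,100)]}.items():
    for p in ps: print(c,p,*[atz(c,p,z) for z in(0,150,220)])
print(tri("top",(605,258),"side",(453,65)),tri("top",(580,308),"side",(455,138)))
E
```

```text
top (545, 252) [ 560. -543.    0.] [ 547. -462.  150.] [ 541. -424.  220.]
top (514, 288) [ 483. -473.    0.] [ 482. -403.  150.] [ 482. -370.  220.]
top (585, 351) [ 353. -617.    0.] [ 373. -524.  150.] [ 382. -480.  220.]
top (528, 287) [ 485. -503.    0.] [ 484. -428.  150.] [ 484. -393.  220.]
top (605, 257) [ 550. -673.    0.] [ 538. -571.  150.] [ 533. -523.  220.]
top (610, 300) [ 459. -677.    0.] [ 462. -575.  150.] [ 463. -527.  220.]
side (430, 163) [ 476. -476.    0.] [ 444. -283.  150.] [ 430. -193.  220.]
side (484, 147) [ 357. -615.    0.] [ 347. -397.  150.] [ 342. -295.  220.]
side (408, 145) [ 557. -528.    0.] [ 511. -325.  150.] [ 490. -231.  220.]
side (470, 130) [ 413. -680.    0.] [ 393. -450.  150.] [ 384. -343.  220.]
side (453, 65) [  564. -1046.     0.] [ 517. -750.  150.] [ 495. -612.  220.]
side (485, 72) [  450. -1047.     0.] [ 423. -751.  150.] [ 411. -612.  220.]
side (463, 102) [ 471. -823.    0.] [ 441. -567.  150.] [ 426. -448.  220.]
side (565, 100) [ 176. -982.    0.] [ 199. -697.  150.] [ 209. -564.  220.]
(array([ 502., -490.,  278.]), np.float64(52.53346545580325)) (array([ 442., -605.,   11.]), np.float64(0.4797391535902329))
```

Request:
{"method": "arm_command", "body": {
  "targets": [
    [-28.3,0,12.7,0],
    [-28.3,0,12.7,0],
    [-28.3,0,12.7,0],
    [-28.3,0,12.7,0],
    [-28.3,0,12.7,0],
    [-28.3,0,12.7,0],
    [-28.3,0,12.7,0],
    [-28.3,0,12.7,0],
    [-28.3,0,12.7,0],
    [-28.3,0,12.7,0],
    [0,0,0,-0.115],
    [0,0,0,-0.115],
    [0,0,0,-0.115],
    [0,0,0,-0.115],
    [0,0,0,-0.115],
    [0,0,0,-0.115],
    [0,0,0,-0.115],
    [0,0,0,-0.115],
    [0,0,0,-0.115],
    [0,0,0,0]
  ],
  "gripper": 0
}}

```text
t: 2.97
ee_pos: [246.9, -268.6, 222.8]
orientation: [-1.568, 0.113, -0.113]
ft_force: [0.4, 0.5, 0.0]
width: 0.7
```

```bash
python3 go.py 490 -190 220 -8.5
```

```text
t 2.97 p [ 246.946 -268.616  222.831] x [ 0.99  -0.143  0.   ] y [ 0. -0. -1.] z [ 0.143  0.99  -0.   ] yaw -8.25 q [-0.86   0.023  2.162 -0.     0.956 -0.716] f [0.421 0.519 0.029] w 0.7
shift in tool axes [229.263   2.863 112.668]
turn about y 0.004413650835851879 (or -3.1371790027539412 )
```

Request:
{"method": "arm_command", "body": {
  "targets": [
    [32.75,0,16.1,0.0044],
    [32.75,0,16.1,0],
    [32.75,0,16.1,0],
    [32.75,0,16.1,0],
    [32.75,0,16.1,0],
    [32.75,0,16.1,0],
    [32.75,0,16.1,0],
    [0,0,0,0],
    [0,0,0,0]
  ]
}}

```text
t: 3.72
ee_pos: [491.8, -191.1, 222.3]
orientation: [-1.567, 0.12, -0.12]
ft_force: [-0.2, -0.7, -0.3]
width: 0.6
```

```bash
python3 - <<'E'
from h import *
np.set_printoptions(precision=1,suppress=True)
o=get_obs();m=camera_model("wrist");im=get_image("wrist");cv2.imwrite("pics/w1.png",im)
print(o["ee_pos"],m["position"],m["orientation"])
for n,z in(("rack_hinge",22),("hinge_left",22),("hinge_right",22),("rack",0)):
    for r in tip_of("wrist",n)[:2]: print(n,round(r["conf"],2),np.array(r["at"]),atz("wrist",r["at"],z,m))
E
```

```text
[ 491.8 -191.1  222.3] [ 505.1 -112.6  385. ] [-0.3  0.  -0.2]
rack_hinge 0.75 [225.7 165.8] [ 408.5 -131.9   22. ]
hinge_left 0.84 [228.1  47.3] [430.7 -14.4  22. ]
hinge_right 0.92 [235.6 278.4] [ 393.2 -251.4   22. ]
rack 0.76 [316.3 161.5] [ 497.6 -144.8    0. ]
```

View pics/w1.png

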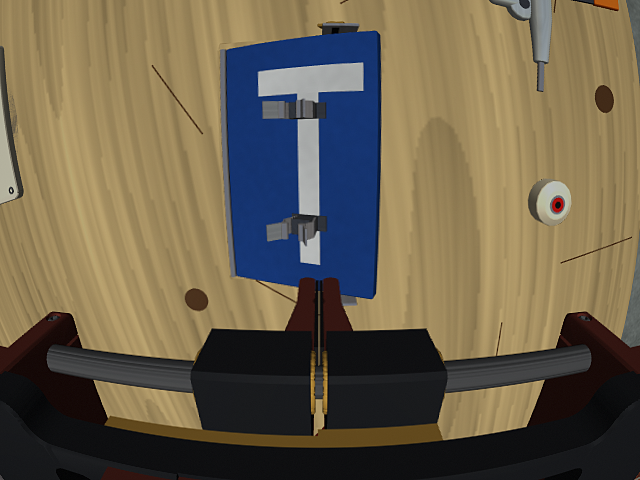

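The wrist view shows the board's four corners at about (226,48), (379,32), (375,298) and (236,276). The painted crossbar is on the +y side and the clips are at (290,108) and (300,228). I'll fit all three views together.

```bash
cat > fit2.py <<'E'
from h import *
from scipy.optimize import least_squares
np.set_printoptions(precision=2,suppress=True)
m0={"top":camera_model("top"),"side":camera_model("side"),"wrist":camera_model("wrist")}
def proj(cam,X):
    m=m0[cam];K=np.array(m["mtx"]);Rm=R.from_rotvec(m["orientation"]).as_matrix()
    c=(np.asarray(X,float)-m["position"])@Rm; x,y,z=c[:,0],-c[:,1],-c[:,2]
    if cam=="wrist": r=np.hypot(x,y);k=np.arctan2(r,z)/r
    else: k=1/z
    return np.c_[K[0,2]+K[0,0]*x*k,K[1,2]+K[1,1]*y*k]
C={}
for cam,f in(("top","top0"),("side","side0"),("wrist","w1")):
    hsv=cv2.cvtColor(cv2.imread(f"pics/{f}.png"),cv2.COLOR_BGR2HSV)
    m=cv2.morphologyEx(cv2.inRange(hsv,(105,120,40),(130,255,255)),cv2.MORPH_OPEN,np.ones((3,3)))
    c=max(cv2.findContours(m,0,1)[0],key=cv2.contourArea)
    C[cam]=cv2.approxPolyN(cv2.convexHull(c),4,ensure_convex=True).reshape(-1,2).astype(float)
    C[cam]=np.array([c.reshape(-1,2)[np.argmin(((c.reshape(-1,2)-q)**2).sum(1))] for q in C[cam]],float)
print(C["wrist"])
def corners(p):
    x,y,yaw,t=p[:4]; u=np.array([np.cos(yaw)*np.cos(t),np.sin(yaw)*np.cos(t),np.sin(t)]); v=np.array([-np.sin(yaw),np.cos(yaw),0])
    return np.array([np.array([x,y,22])+s*u+w*v for s,w in((0,118),(0,-118),(150,-118),(150,118))])
def res(p,cams):
    r=[]
    for cam in cams:
        for a in proj(cam,corners(p)): d=C[cam]-a; r+=list(d[np.argmin((d**2).sum(1))]/(1 if cam=="wrist" else 1))
    return np.array(r)
for cams in(("top","side","wrist"),("wrist",),("top","wrist")):
    s=least_squares(res,[409,-130,-.15,.35],args=(cams,),x_scale=[10,10,.1,.1],loss="soft_l1"); print(cams,s.x,np.degrees(s.x[2:]),"res",s.fun[-8:])
E
python3 fit2.py
```

```text
[[372. 298.]
 [236. 273.]
 [228.  49.]
 [376.  31.]]
('top', 'side', 'wrist') [ 409.05 -131.94   -0.15    0.38] [-8.71 21.75] res [ 1.36  1.38  0.67 -1.98 -0.51  0.01 -2.6   0.62]
('wrist',) [ 408.55 -132.52   -0.15    0.38] [-8.53 21.94] res [ 2.14  0.69  0.63 -2.54 -0.35 -0.39 -1.52  0.6 ]
('top', 'wrist') [ 408.91 -132.39   -0.15    0.39] [-8.57 22.11] res [ 1.73  0.9   0.43 -2.39 -0.5  -0.51 -1.89  0.8 ]
```

Request:
{"method": "arm_command", "body": {
  "targets": [
    [8.1,32,15.3,0],
    [8.1,32,15.3,0],
    [8.1,32,15.4,0],
    [0,20,0,0],
    [0,12,0,0],
    [0,8,0,0],
    [0,3,0,0],
    [0,3,0,0],
    [0,0,0,0]
  ]
}}

```text
t: 4.72
ee_pos: [521.8, -150.7, 81.3]
orientation: [-1.568, 0.12, -0.121]
ft_force: [0.4, 0.1, -0.1]
width: 0.4
```

```bash
python3 go.py 522.7 -149.3 74 -8.65
```

```text
t 4.72 p [ 521.836 -150.663   81.3  ] x [ 0.988 -0.153  0.001] y [ 0.001 -0.    -1.   ] z [ 0.153  0.988 -0.   ] yaw -8.79 q [-0.303  0.512  1.897 -0.     0.731 -0.15 ] f [ 0.407  0.137 -0.065] w 0.4
shift in tool axes [0.637 7.3   1.48 ]
turn about y -0.0023897517034670024 (or 3.139202901886326 )
```

Request:
{"method": "arm_command", "body": {
  "targets": [
    [0,2,0,0],
    [0,2,0,0],
    [0,2,0,0],
    [0,0,0,0]
  ]
}}

```text
t: 5.05
ee_pos: [521.5, -150.1, 74.7]
orientation: [-1.568, 0.12, -0.12]
ft_force: [-0.0, -0.2, -0.3]
width: 0.6
```

Request:
{"method": "arm_command", "body": {
  "targets": [
    [0,2,0,0],
    [0,1,0,0],
    [0,0,0,0]
  ]
}}

```text
t: 5.3
ee_pos: [521.8, -150.1, 72.4]
orientation: [-1.568, 0.119, -0.12]
ft_force: [-2.1, 1.3, 8.9]
width: 0.7
```

Request:
{"method": "arm_command", "body": {
  "targets": [
    [0,2,0,0],
    [0,0,0,0]
  ]
}}

```text
t: 5.47
ee_pos: [521.9, -150.1, 72.2]
orientation: [-1.568, 0.119, -0.12]
ft_force: [-8.5, 2.0, 29.0]
width: 0.1
```

Request:
{"method": "arm_command", "body": {
  "targets": [
    [0,-30,0,0],
    [-35,0,0,0],
    [-35,0,0,0],
    [0,30,0,0],
    [0,12,0,0],
    [0,6,0,0],
    [0,0,0,0],
    [0,0,0,0]
  ]
}}

```text
t: 6.13
ee_pos: [452.8, -139.5, 51.7]
orientation: [-1.567, 0.12, -0.119]
ft_force: [0.0, 0.2, 0.2]
width: 0.2
```

Request:
{"method": "arm_command", "body": {
  "targets": [
    [0,2,0,0],
    [0,2,0,0],
    [0,2,0,0],
    [0,0,0,0]
  ]
}}

```text
t: 6.47
ee_pos: [452.5, -139.4, 45.6]
orientation: [-1.568, 0.12, -0.12]
ft_force: [-0.4, 1.1, -0.1]
width: 0.4
```

Request:
{"method": "arm_command", "body": {
  "targets": [
    [0,2,0,0],
    [0,0,0,0]
  ]
}}

```text
t: 6.63
ee_pos: [452.3, -139.4, 43.5]
orientation: [-1.567, 0.12, -0.12]
ft_force: [0.5, 1.1, -0.5]
width: 0.5
```

Request:
{"method": "arm_command", "body": {
  "targets": [
    [0,1.5,0,0],
    [0,0,0,0]
  ]
}}

```text
t: 6.8
ee_pos: [452.5, -139.4, 42.9]
orientation: [-1.568, 0.12, -0.12]
ft_force: [-2.3, 0.9, 10.2]
width: 0.5
```

Request:
{"method": "arm_command", "body": {
  "targets": [
    [0,-37,0,0],
    [0,-37,0,0],
    [0,-36,0,0],
    [4.9,0,37.5,0],
    [4.9,0,37.5,0],
    [4.9,0,37.5,0],
    [4.9,0,37.5,0],
    [4.9,0,37.5,0],
    [4.9,0,37.5,0],
    [4.9,0,37.5,0],
    [4.9,0,37.5,0],
    [4.8,0,37.5,0]
  ],
  "gripper": 100
}}

```text
t: 7.8
ee_pos: [547.2, 189.5, 152.1]
orientation: [-1.568, 0.12, -0.119]
ft_force: [0.7, -0.2, -0.3]
width: 76.8
```

Request:
{"method": "arm_command", "body": {
  "targets": [
    [0,0,0,0.119],
    [0,0,0,0.119],
    [0,0,0,0.119],
    [0,0,0,0.119],
    [0,0,0,0.119],
    [0,0,0,0.119],
    [0,0,0,0.119],
    [0,0,0,0.119],
    [0,0,0,0.119],
    [0,0,0,0.119],
    [0,0,0,0.119],
    [0,0,0,0.119],
    [0,0,0,0.119],
    [0,0,0,0.116],
    [0,0,0,0]
  ]
}}

```text
t: 9.05
ee_pos: [547.0, 187.4, 152.0]
orientation: [-1.081, 1.39, -1.39]
ft_force: [-0.2, -0.4, 0.6]
width: 87.9
```

```bash
python3 go.py 547 187.5 60 -104; python3 - <<'E'
from h import *
np.set_printoptions(precision=1,suppress=True)
m=camera_model("wrist");im=get_image("wrist");cv2.imwrite("pics/w2.png",im)
for n in("tool_mid","tool_handle"):
    for r in tip_of("wrist",n)[:1]: print(n,round(r["conf"],2),np.array(r["at"]),atz("wrist",r["at"],10,m))
r=silhouettes("wrist","tool_mid")
if r:
    r=r[0]; ys,xs=np.nonzero(r["pixels"]); W=np.array([atz("wrist",p,10,m)[:2] for p in zip(xs,ys)])
    far=W[np.linalg.norm(W-[620,168],axis=1)>56]
    vx,vy,x0,y0=cv2.fitLine(far.astype(np.float32),cv2.DIST_HUBER,0,.01,.01).ravel(); d=np.array([vx,vy]);d=d if d[0]<0 else -d
    c=np.array([x0,y0]);a=(W-c)@d;e,s=np.percentile(a,[99.7,.3]);print(r["conf"],np.degrees(np.arctan2(d[1],d[0])),"len",e-s,c+d*(e-93),c+d*(s+88))
E
```

```text
t 9.05 p [546.989 187.45  152.036] x [-0.246 -0.969  0.   ] y [-0. -0. -1.] z [ 0.969 -0.246 -0.   ] yaw -104.25 q [0.31  0.446 1.786 0.    0.91  2.129] f [-0.215 -0.375  0.558] w 87.9
shift in tool axes [-0.062 92.036  0.019]
turn about y -0.0044185874875415365 (or 3.1371740661022516 )
tool_mid 0.72 [318.5 224.9] [547.6 187.8  10. ]
tool_handle 0.69 [321.9 132.5] [622.  166.1  10. ]
0.8 165.82458 len 185.9370293115971 [543.6 188.4] [548.4 187.2]
```

Request:
{"method": "arm_command", "body": {
  "targets": [
    [0,35,-0.5,0],
    [0,35,0,0],
    [0,35,0,0],
    [0,25,0,0],
    [0,12,0,0],
    [0,7,0,0],
    [0,0,0,0],
    [0,0,0,0]
  ]
}}

```text
t: 9.92
ee_pos: [547.4, 187.9, 4.0]
orientation: [-1.083, 1.386, -1.387]
ft_force: [0.4, 0.7, 0.3]
width: 87.8
```

Request:
{"method": "arm_command", "body": {
  "targets": [
    [0,0,0,0],
    [0,0,0,0],
    [0,0,0,0],
    [0,0,0,0],
    [0,0,0,0],
    [0,0,0,0],
    [0,0,0,0],
    [0,0,0,0],
    [0,0,0,0],
    [0,0,0,0]
  ],
  "gripper": 0
}}

```text
t: 10.75
ee_pos: [546.6, 187.6, 3.1]
orientation: [-1.084, 1.387, -1.387]
ft_force: [0.3, -0.0, -0.4]
width: 24.8
```

Request:
{"method": "arm_command", "body": {
  "targets": [
    [0,0,0,0],
    [0,0,0,0],
    [0,0,0,0],
    [0,0,0,0]
  ]
}}

```text
t: 11.08
ee_pos: [546.6, 187.6, 3.1]
orientation: [-1.084, 1.387, -1.387]
ft_force: [-0.5, 0.4, -0.4]
width: 15.1
```

Request:
{"method": "arm_command", "body": {
  "targets": [
    [0,-20,0,0],
    [0,-35,0,0],
    [0,-35,0,0],
    [0,-35,0,0],
    [0,-35,0,0],
    [0,0,0,0],
    [0,0,0,0]
  ]
}}

```text
t: 11.67
ee_pos: [547.8, 188.0, 165.1]
orientation: [-1.079, 1.385, -1.387]
ft_force: [-0.5, -0.1, -2.2]
width: 15.5
```

```bash
python3 go.py 474.1 -141.9 160 -8.65; python3 -c "
from h import *
cv2.imwrite('pics/w3.png',get_image('wrist'))"
```

```text
t 11.67 p [547.753 188.003 165.125] x [-0.242 -0.97  -0.002] y [ 0.004  0.001 -1.   ] z [ 0.97  -0.242  0.004] yaw -104.01 q [ 0.31   0.427  1.779 -0.     0.931  2.125] f [-0.547 -0.131 -2.208] w 15.5
shift in tool axes [337.931   4.404   8.395]
turn about y -1.6643638912775565 (or 1.4772287623122367 )
```

View pics/w3.png

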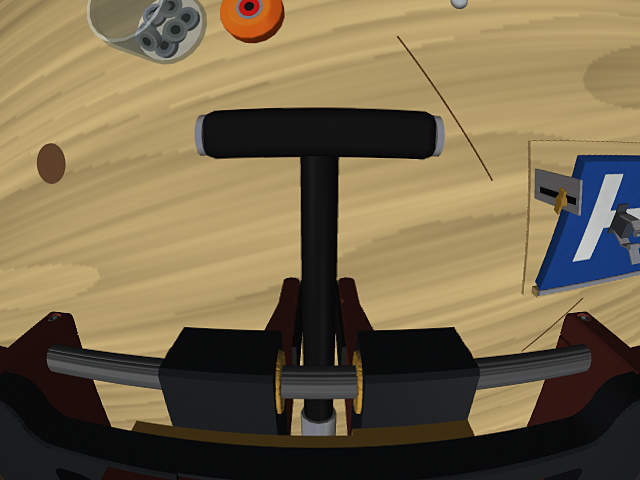

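The lift worked: width is 15.5 mm, the added load is 2.2 N, and the crossbar is level at row 134. Next I'll check where along the shaft the fingers hold it.

```bash
python3 - <<'E'
from h import *
np.set_printoptions(precision=1,suppress=True)
m=camera_model("wrist");o=get_obs();M=R.from_rotvec(o["orientation"]).as_matrix()
for px in((319,134),(320,412),(319,158),(319,110)): print(px,[ (M.T@(atz("wrist",px,z,m)-o["ee_pos"])) for z in(172,182,162)])
for n in("tool_mid","tool_handle"):
    for r in tip_of("wrist",n)[:1]: print(n,round(r["conf"],2),np.array(r["at"]),M.T@(atz("wrist",r["at"],172,m)-o["ee_pos"]))
E
```

```text
(319, 134) [array([-0.2, -8.7, 78.7]), array([ -0.2, -18.7,  78.8]), array([-0.2,  1.3, 78.6])]
(320, 412) [array([  0.4,  -8.8, -65.8]), array([  0.4, -18.8, -56.3]), array([  0.5,   1.2, -75.3])]
(319, 158) [array([-0.2, -8.7, 68.7]), array([ -0.2, -18.7,  69.5]), array([-0.2,  1.3, 68. ])]
(319, 110) [array([-0.2, -8.7, 88.6]), array([ -0.2, -18.7,  88.1]), array([-0.2,  1.3, 89.2])]
tool_mid 0.73 [317.6 303.5] [-0.8 -8.8  2.7]
tool_handle 0.94 [319.7 129.1] [ 0.1 -8.7 80.7]
```

Request:
{"method": "arm_command", "body": {
  "targets": [
    [0,0,0,-0.119],
    [0,0,0,-0.119],
    [0,0,0,-0.119],
    [0,0,0,-0.119],
    [0,0,0,-0.119],
    [0,0,0,-0.119],
    [0,0,0,-0.119],
    [0,0,0,-0.119],
    [0,0,0,-0.119],
    [0,0,0,-0.119],
    [0,0,0,-0.119],
    [0,0,0,-0.119],
    [0,0,0,-0.119],
    [0,0,0,-0.117],
    [0,0,0,0]
  ]
}}

```text
t: 13.07
ee_pos: [545.3, 187.2, 161.0]
orientation: [-1.569, 0.119, -0.113]
ft_force: [0.7, 0.9, -2.3]
width: 15.8
```

Request:
{"method": "arm_command", "body": {
  "targets": [
    [-2.3,0,-33.7,0],
    [-2.3,0,-33.7,0],
    [-2.3,0,-33.7,0],
    [-2.3,0,-33.7,0],
    [-2.3,0,-33.7,0],
    [-2.3,0,-33.7,0],
    [-2.3,0,-33.7,0],
    [-2.3,0,-33.7,0],
    [-2.3,0,-33.7,0],
    [-2.3,0,-33.7,0],
    [0,0,0,0],
    [0,0,0,0]
  ]
}}

```text
t: 14.07
ee_pos: [472.0, -143.3, 162.1]
orientation: [-1.567, 0.126, -0.123]
ft_force: [0.0, 0.6, -1.4]
width: 15.2
```

```bash
python3 go.py 474.1 -141.9 110 -8.65
```

```text
t 14.07 p [ 471.984 -143.317  162.102] x [ 0.988 -0.158 -0.002] y [-0.002  0.001 -1.   ] z [0.158 0.988 0.   ] yaw -9.07 q [-0.319  0.32   1.962  0.     0.862 -0.161] f [ 0.039  0.551 -1.393] w 15.2
shift in tool axes [ 1.975 52.099  1.711]
turn about y -0.007253479947788577 (or 3.1343391736420045 )
```

Request:
{"method": "arm_command", "body": {
  "targets": [
    [-3.9,0,1.0,-0.007],
    [0,25,0,0],
    [0,20,0,0],
    [0,10,0,0],
    [0,4,0,0],
    [0,0,0,0],
    [0,0,0,0]
  ]
}}

```text
t: 14.65
ee_pos: [469.7, -140.0, 104.5]
orientation: [-1.568, 0.113, -0.113]
ft_force: [0.7, 0.2, -2.1]
width: 15.1
```

```bash
python3 go.py 468.4 -141.0 99.7 -8.65; python3 -c "
from h import *
cv2.imwrite('pics/w4.png',get_image('wrist'))"
```

```text
t 14.65 p [ 469.74  -139.984  104.484] x [ 0.99  -0.143  0.   ] y [ 0.  0. -1.] z [0.143 0.99  0.   ] yaw -8.23 q [-0.314  0.413  2.003  0.     0.726 -0.17 ] f [ 0.687  0.189 -2.094] w 15.1
shift in tool axes [-1.181  4.784 -1.198]
turn about y 0.007244566339740466 (or -3.1343480872500527 )
```

View pics/w4.png

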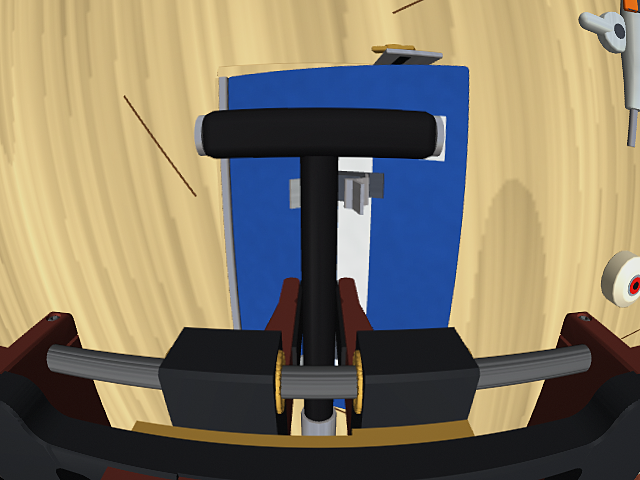

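```bash
cat > chk.py <<'E'
from h import *
np.set_printoptions(precision=0,suppress=True)
m=camera_model("wrist");K=np.array(m["mtx"]);Rm=R.from_rotvec(m["orientation"]).as_matrix();th,yw=np.radians(22.6),np.radians(-8.65)
u=np.array([np.cos(yw)*np.cos(th),np.sin(yw)*np.cos(th),np.sin(th)]);v=np.array([-np.sin(yw),np.cos(yw),0]);n=np.cross(u,v)
def pj(s,w,h):
    c=(np.array([409,-132,22])+s*u+w*v+h*n-m["position"])@Rm;x,y,z=c[0],-c[1],-c[2];r=np.hypot(x,y);k=np.arctan2(r,z)/r
    return np.array([K[0,2]+K[0,0]*x*k,K[1,2]+K[1,1]*y*k])
for nm,a in {"up tip":(105,50,46),"up tip far":(105,57,46),"up tip near":(105,43,46),"dn tip far":(71,57,46),"dn tip near":(71,43,46),"seat":(88,50,20),"corner UL":(0,118,0),"UR":(150,118,0),"axis55":(88,50,55)}.items(): print(nm,pj(*a))
E
python3 chk.py; python3 -c "
import cv2
i=cv2.imread('pics/w4.png')[60:260,190:490];cv2.imwrite('pics/w4c.png',cv2.resize(i,None,fx=2.6,fy=2.6,interpolation=2))"
```

```text
up tip [356. 199.]
up tip far [357. 184.]
up tip near [356. 215.]
dn tip far [288. 179.]
dn tip near [288. 208.]
seat [340. 188.]
corner UL [225.  76.]
UR [465.  67.]
axis55 [313. 200.]
```

View pics/w4c.png

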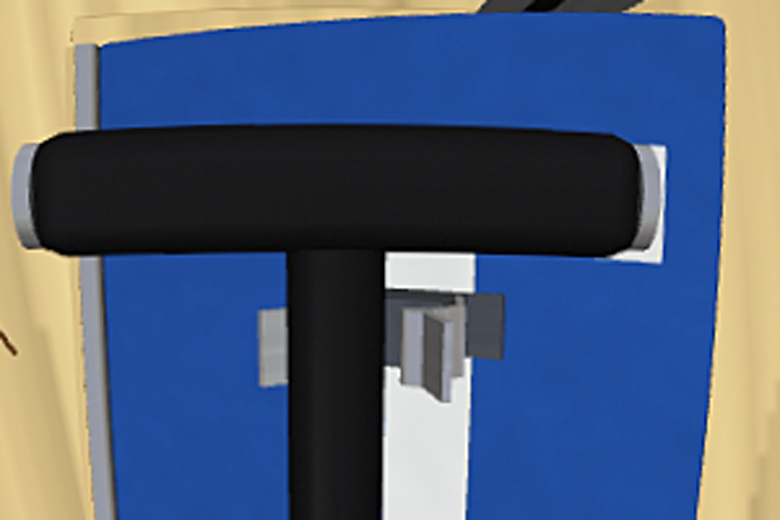

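The left jaw at (289–301, 179–208) and the right jaw tip at (358,214) match the model's prediction. The shaft is heading between the jaws, so I'll lay it in the mouths.

Request:
{"method": "arm_command", "body": {
  "targets": [
    [-1.2,4.8,-1.9,0],
    [1.2,2.8,0,0],
    [1.2,2.8,0,0],
    [1.1,2.8,0,0],
    [0,0,0,0],
    [0,0,0,0]
  ]
}}

```text
t: 15.2
ee_pos: [471.3, -142.7, 90.8]
orientation: [-1.568, 0.114, -0.113]
ft_force: [0.1, 0.8, -2.1]
width: 15.1
```

Request:
{"method": "arm_command", "body": {
  "targets": [
    [0.6,1.4,0,0],
    [0,0,0,0]
  ]
}}

```text
t: 15.37
ee_pos: [472.0, -142.8, 89.5]
orientation: [-1.568, 0.113, -0.113]
ft_force: [-0.5, -1.0, -1.9]
width: 15.4
```

Request:
{"method": "arm_command", "body": {
  "targets": [
    [0.6,1.4,0,0],
    [0,0,0,0]
  ]
}}

```text
t: 15.53
ee_pos: [472.6, -142.9, 88.1]
orientation: [-1.568, 0.113, -0.113]
ft_force: [-0.0, -0.3, -2.3]
width: 14.8
```

Request:
{"method": "arm_command", "body": {
  "targets": [
    [0.6,1.4,0,0],
    [0,0,0,0]
  ]
}}

```text
t: 15.7
ee_pos: [473.7, -143.1, 86.9]
orientation: [-1.568, 0.113, -0.114]
ft_force: [0.7, -0.4, -0.8]
width: 15.3
```

Request:
{"method": "arm_command", "body": {
  "targets": [
    [0.4,0.9,0,0],
    [0,0,0,0]
  ]
}}

```text
t: 15.87
ee_pos: [474.2, -143.2, 86.2]
orientation: [-1.568, 0.112, -0.114]
ft_force: [0.5, 0.0, 2.4]
width: 15.0
```

Request:
{"method": "arm_command", "body": {
  "targets": [
    [0.4,0.9,0,0],
    [0,0,0,0]
  ]
}}

```text
t: 16.03
ee_pos: [474.4, -143.3, 85.6]
orientation: [-1.568, 0.113, -0.114]
ft_force: [-1.9, 0.6, 6.7]
width: 15.3
```

Request:
{"method": "arm_command", "body": {
  "targets": [
    [0.4,0.9,0,0],
    [0,0,0,0]
  ]
}}

```text
t: 16.2
ee_pos: [474.7, -143.3, 85.0]
orientation: [-1.568, 0.113, -0.114]
ft_force: [-3.0, 0.4, 11.6]
width: 15.7
```

Request:
{"method": "arm_command", "body": {
  "targets": [
    [0.4,0.9,0,0],
    [0,0,0,0]
  ]
}}

```text
t: 16.37
ee_pos: [474.9, -143.4, 84.4]
orientation: [-1.568, 0.113, -0.114]
ft_force: [-3.9, 0.5, 15.6]
width: 15.3
```

Request:
{"method": "arm_command", "body": {
  "targets": [
    [0.4,0.9,0,0],
    [0,0,0,0]
  ]
}}

```text
t: 16.53
ee_pos: [475.2, -143.4, 83.6]
orientation: [-1.568, 0.113, -0.114]
ft_force: [-4.6, 0.9, 16.9]
width: 15.0
```

Request:
{"method": "arm_command", "body": {
  "targets": [
    [0.4,0.9,0,0],
    [0,0,0,0]
  ]
}}

```text
t: 16.7
ee_pos: [475.6, -143.5, 82.7]
orientation: [-1.568, 0.113, -0.114]
ft_force: [-5.6, 0.4, 16.7]
width: 15.1
```

Request:
{"method": "arm_command", "body": {
  "targets": [
    [0.4,0.9,0,0],
    [0,0,0,0]
  ]
}}

```text
t: 16.87
ee_pos: [476.0, -143.5, 81.7]
orientation: [-1.568, 0.113, -0.114]
ft_force: [-3.1, 0.3, 13.7]
width: 15.1
```

Request:
{"method": "arm_command", "body": {
  "targets": [
    [0.4,0.9,0,0],
    [0,0,0,0]
  ]
}}

```text
t: 17.03
ee_pos: [476.6, -143.6, 80.6]
orientation: [-1.568, 0.113, -0.114]
ft_force: [-2.0, 0.3, 9.5]
width: 15.3
```

Request:
{"method": "arm_command", "body": {
  "targets": [
    [0.4,0.9,0,0],
    [0,0,0,0]
  ]
}}

```text
t: 17.2
ee_pos: [477.1, -143.7, 79.3]
orientation: [-1.568, 0.112, -0.114]
ft_force: [1.2, -1.1, 4.6]
width: 15.0
```

Request:
{"method": "arm_command", "body": {
  "targets": [
    [0.4,0.9,0,0],
    [0,0,0,0]
  ]
}}

```text
t: 17.37
ee_pos: [477.8, -143.7, 77.8]
orientation: [-1.568, 0.112, -0.115]
ft_force: [2.9, -1.3, -3.5]
width: 15.4
```

Request:
{"method": "arm_command", "body": {
  "targets": [
    [0.4,0.9,0,0],
    [0,0,0,0]
  ]
}}

```text
t: 17.53
ee_pos: [478.2, -143.7, 76.7]
orientation: [-1.568, 0.112, -0.115]
ft_force: [4.5, -0.6, -5.0]
width: 15.3
```

Request:
{"method": "arm_command", "body": {
  "targets": [
    [0.4,0.9,0,0],
    [0,0,0,0]
  ]
}}

```text
t: 17.7
ee_pos: [478.6, -143.6, 75.6]
orientation: [-1.568, 0.113, -0.115]
ft_force: [6.5, 0.8, -8.6]
width: 15.3
```

Request:
{"method": "arm_command", "body": {
  "targets": [
    [0.4,0.9,0,0],
    [0,0,0,0]
  ]
}}

```text
t: 17.87
ee_pos: [478.8, -143.6, 75.0]
orientation: [-1.568, 0.113, -0.114]
ft_force: [5.4, 1.4, -2.8]
width: 15.3
```

Request:
{"method": "arm_command", "body": {
  "targets": [
    [0.2,0.5,0,0],
    [0,0,0,0]
  ]
}}

```text
t: 18.03
ee_pos: [478.8, -143.6, 74.9]
orientation: [-1.568, 0.113, -0.114]
ft_force: [3.4, 2.6, 3.5]
width: 15.2
```

Both clips snapped: the force peaked at about 19 N, reversed to a pull of about 10 N, and then rose again at the seat (TCP z about 75.0, 74.6 predicted). I'll open only part way, because a fully opened uphill finger would touch the board.

Request:
{"method": "arm_command", "body": {
  "targets": [
    [0,0,0,0],
    [0,0,0,0],
    [0,0,0,0],
    [0,0,0,0],
    [0,0,0,0],
    [0,0,0,0]
  ],
  "gripper": 40
}}

```text
t: 18.53
ee_pos: [478.2, -143.7, 74.4]
orientation: [-1.568, 0.114, -0.113]
ft_force: [0.3, 1.0, 0.0]
width: 34.8
```

Request:
{"method": "arm_command", "body": {
  "targets": [
    [0,-15,0,0],
    [0,-30,0,0],
    [0,-35,0,0],
    [0,-35,0,0],
    [0,-10,-35,0],
    [0,0,-35,0],
    [0,0,0,0],
    [0,0,0,0]
  ]
}}

```text
t: 19.2
ee_pos: [468.1, -214.2, 199.8]
orientation: [-1.568, 0.115, -0.116]
ft_force: [-0.7, -0.2, 0.5]
width: 35.0
```

```bash
python3 go.py; python3 - <<'E'
from h import *
np.set_printoptions(precision=1,suppress=True)
m=camera_model("wrist");im=get_image("wrist");cv2.imwrite("pics/w5.png",im)
for n in("tool_mid","tool_handle"):
    for r in tip_of("wrist",n)[:1]: print(n,round(r["conf"],2),np.array(r["at"]),atz("wrist",r["at"],81.6,m))
exec(open("chk.py").read())
for nm,a in {"mid":(88,0,28),"handle":(88,78,28),"cross up":(136,78,28),"cross dn":(40,78,28),"socket":(88,-93,28),"shaft up y30":(96,30,28),"shaft dn y30":(80,30,28)}.items(): print(nm,pj(*a))
E
```

```text
t 19.2 p [ 468.073 -214.223  199.83 ] x [ 0.989 -0.147  0.   ] y [ 0. -0. -1.] z [ 0.147  0.989 -0.   ] yaw -8.44 q [-0.452  0.292  1.891  0.     0.958 -0.305] f [-0.73  -0.181  0.481] w 35.0
tool_mid 0.97 [320.1 138.5] [ 481.1 -142.4   81.6]
tool_handle 0.96 [318.   36.5] [491.1 -64.3  81.6]
up tip [331.  72.]
up tip far [331.  62.]
up tip near [331.  81.]
dn tip far [287.  65.]
dn tip near [287.  84.]
seat [323.  78.]
corner UL [242.  17.]
UR [408.  -2.]
axis55 [303.  71.]
mid [318. 142.]
handle [319.  40.]
cross up [382.  37.]
cross dn [263.  47.]
socket [317. 260.]
shaft up y30 [328. 102.]
shaft dn y30 [308. 103.]
```

View pics/w5.png

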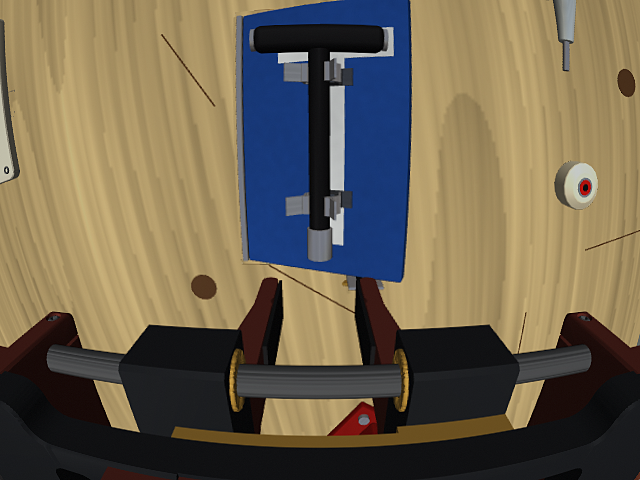

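```bash
python3 - <<'E'
from h import *
np.set_printoptions(precision=1,suppress=True)
for c in("top","side"): cv2.imwrite(f"pics/{c}1.png",get_image(c))
P={}
for n in("tool_mid","tool_handle","jar","wheel_a","hanger"):
    for c in("top","side"):
        r=tip_of(c,n)
        if r: P[n,c]=r[0]["at"]; print(n,c,round(r[0]["conf"],2),np.array(r[0]["at"]))
    if (n,"top") in P and (n,"side") in P: print("  tri",*tri("top",P[n,"top"],"side",P[n,"side"]))
i=cv2.imread("pics/side1.png")[150:310,310:470];j=cv2.imread("pics/top1.png")[220:350,280:440]
cv2.imwrite("pics/c1.png",np.hstack([cv2.resize(i,(400,400),interpolation=2),cv2.resize(j,(400,400),interpolation=2)]))
E
```

```text
tool_mid top 0.61 [361.5 287.7]
tool_mid side 0.96 [389.2 219.4]
  tri [ 482.4 -139.7   81.2] 0.05441536264095553
tool_handle top 0.95 [323.7 284.7]
tool_handle side 0.97 [376.7 242.6]
  tri [485.9 -68.   74.7] 4.032684240390123
jar top 0.58 [162.2 158.8]
jar side 0.95 [180.  337.8]
  tri [757.1 275.2   4.3] 5.443804430882414
wheel_a top 0.69 [388.9 160.9]
wheel_a side 0.64 [209.9 311.8]
  tri [1117.8 -305.5 -896.1] 255.3532460336868
hanger top 0.79 [287.4 151.1]
hanger side 0.71 [244.4 244.6]
  tri [776.2   8.2   1.7] 2.5800757182842524
```

View pics/c1.png

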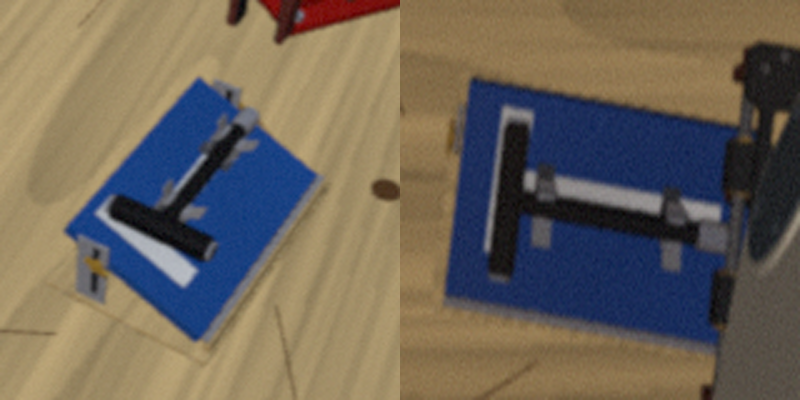

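The views agree with a seated tool: both jaws straddle the shaft, and the triangulated mid height is 81.2 mm against 81.6 expected. The handle point reads about 7 mm low, though with a 4 mm ray gap. A light fingertip touch on both sides will show whether the shaft is tipped.

Request:
{"method": "arm_command", "body": {
  "targets": [
    [0,0,22,0],
    [0,0,22.3,0],
    [0,35,0,0],
    [0,35,0,0],
    [0,25,0,0],
    [0,7,0,0],
    [0,3,0,0],
    [0,0,0,0],
    [0,0,0,0]
  ],
  "gripper": 0
}}

```text
t: 20.7
ee_pos: [475.7, -169.6, 95.7]
orientation: [-1.568, 0.112, -0.115]
ft_force: [1.1, -0.1, 0.3]
width: 0.4
```

Request:
{"method": "arm_command", "body": {
  "targets": [
    [0,2,0,0],
    [0,1,0,0],
    [0,0,0,0]
  ]
}}

```text
t: 20.95
ee_pos: [475.2, -169.4, 92.3]
orientation: [-1.568, 0.112, -0.115]
ft_force: [-0.5, 0.5, 0.5]
width: 0.2
```

Request:
{"method": "arm_command", "body": {
  "targets": [
    [0,1,0,0],
    [0,0,0,0]
  ]
}}

```text
t: 21.12
ee_pos: [474.9, -169.2, 90.8]
orientation: [-1.568, 0.113, -0.114]
ft_force: [-0.1, 0.4, 0.5]
width: 0.2
```

Request:
{"method": "arm_command", "body": {
  "targets": [
    [0,1,0,0],
    [0,0,0,0]
  ]
}}

```text
t: 21.28
ee_pos: [475.0, -169.2, 89.9]
orientation: [-1.568, 0.113, -0.114]
ft_force: [-1.0, 0.4, 4.6]
width: 0.1
```

Request:
{"method": "arm_command", "body": {
  "targets": [
    [0,0.7,0,0],
    [0,0,0,0]
  ]
}}

```text
t: 21.45
ee_pos: [475.0, -169.2, 89.8]
orientation: [-1.568, 0.113, -0.114]
ft_force: [-3.7, 2.0, 11.6]
width: 0.3
```

Request:
{"method": "arm_command", "body": {
  "targets": [
    [0,-15,0,0],
    [0,0,28,0],
    [0,0,28,0],
    [0,8,0,0],
    [0,4,0,0],
    [0,1.5,0,0],
    [0,0,0,0],
    [0,0,0,0]
  ]
}}

```text
t: 22.12
ee_pos: [482.6, -114.4, 90.1]
orientation: [-1.568, 0.114, -0.114]
ft_force: [-0.2, 0.0, 0.2]
width: 0.7
```

Request:
{"method": "arm_command", "body": {
  "targets": [
    [0,0.8,0,0],
    [0,0,0,0]
  ]
}}

```text
t: 22.28
ee_pos: [482.7, -114.5, 89.8]
orientation: [-1.568, 0.114, -0.114]
ft_force: [-1.6, 0.4, 6.7]
width: 0.3
```

Contact comes at 89.8–89.9 mm on both sides (89.6 expected), so the shaft is level and home in both clips. I'll retreat and hand in.

Request:
{"method": "arm_command", "body": {
  "targets": [
    [0,-15,0,0],
    [0,-35,0,0],
    [0,-35,0,0],
    [0,-35,0,0],
    [0,0,0,0],
    [0,0,0,0],
    [0,0,0,0]
  ]
}}

```text
t: 22.87
ee_pos: [482.3, -114.1, 209.1]
orientation: [-1.568, 0.114, -0.114]
ft_force: [-0.9, -0.3, 0.4]
width: 0.4
```

```bash
python3 go.py; python3 - <<'E'
from h import *
np.set_printoptions(precision=1,suppress=True)
get_image("side")
for n in("tool_mid","tool_handle"): print(n,tip_of("side",n)[0]["at"])
close_job()
E
```

```text
t 22.87 p [ 482.306 -114.102  209.077] x [ 0.99  -0.145 -0.   ] y [-0.  0. -1.] z [ 0.145  0.99  -0.   ] yaw -8.31 q [-0.256  0.252  1.922 -0.     0.968 -0.111] f [-0.865 -0.339  0.412] w 0.4
tool_mid [389.2, 219.9]
tool_handle [376.5, 244.2]
the job is handed in; nothing more can be done
```

The skate tool is in both clips of the rack with its handle over the painted T, and I handed the job in at about 23 s of the 69 s allowed.

- **Slope:** Two light fingertip touches gave 22.8°, and the camera fit gave about 22°; I pressed at 22.6°.
- **Pressing in:** I gripped the shaft at its middle, laid it across both mouths and pressed square to the board in steps of about 1 mm. The force peaked at about 19 N, reversed to a pull of about 10 N as the clips snapped, then rose again at the seat, where I stopped and let go.
- **Seated check:** Light touches on the shaft 28 mm either side of the middle met it at 89.9 and 89.8 mm (89.6 mm expected), so it is level and home in both clips. Those touches reached about 12 N. In the wrist view the middle was within about 1 mm of midway between the clips.
- **Disagreement:** One camera estimate put the handle about 7 mm low, but its two sight lines missed each other by 4 mm. The touch check did not support it.
- **Bystanders:** The arm went nowhere near the jar, wheels or hanger. A second camera fix put the jar and hanger within about 12 mm of their first readings, which is camera noise. The network mixed up the two wheels in the side view, so I have no second position for them.

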